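Square an offcut into the spray-mask jig and hold the mask flap at 45 degrees

TASK

With the metal mask flap still shut, slide the pine offcut under it on the jig until its primed end is flush against the back fence and its long side is flush along the side fence, tight and square in the corner. Then lift the flap (the red bar is its handle) to 45 degrees and finish while still holding it there, so that I can touch up the offcut underneath; the flap falls shut if you let go. Leave the offcut home in the corner and do not disturb the mixing cup, the tape roll or the sanding block.

Things in the scene. Friction and masses are not known exactly. Their poses are not given: they have to be found in the camera images.
- jig: Fixed spray-mask jig: plywood base 280 (x) x 260 (y) x 24 mm, origin centre of underside, x away from the robot, y left. Back fence (inner face x = +90 mm) and left side fence (inner face y = +95, from x = -105 to the corner), wood, 30 mm high above the base. Open in front and right. White protractor disc, 84 mm across, top z = 101, at y = -125 to -129 round the hinge axis; red line at 45 degrees.
- fence_corner (a point): The inside corner where the two fences meet, on the top of the base: jig point (90, 95, 24) mm; axes as the jig's.
- offcut: Loose pine offcut 170 (x) x 60 (y) x 18 mm high, 0.12 kg, +x half primed grey; origin centre of underside, on the jig's base (24 mm above the table). Starts roughly parallel to the side fence, 20 to 35 mm short of the back fence and 15 to 30 mm right of the side fence, partly under the shut flap with 14 mm clearance. Home, its front end is at jig x = -80 mm, 95 mm ahead of the flap plate's edge.
- offcut_corner (a point): The bottom corner of the offcut at its primed +x end and left (+y) side: offcut point (85, 30, 0) mm. It coincides with fence_corner when the offcut is home.
- flap (a joint): Angle of the mask flap about its hinge, rad: 0 shut (level), growing as its front edge rises; stop at 1.4. 0.785 is 45 degrees. It falls shut by its own weight (0.25 kg) from any angle.
- flap_hinge (a point): Point on the flap's hinge axis, jig point (105, 0, 58.5) mm; the axis is parallel to the jig's y. The flap is an aluminium plate 5 mm thick with a window, 235 mm wide (jig y = -120 to +115), reaching 90 mm forward of the axis; shut, its top is 61 mm above the table.
- flap_bar (a point): Middle of the flap's red handle bar: round, 10 mm thick, 60 mm long, parallel to the hinge, in the plane of the plate, 135 mm from the hinge axis, jig y = -115 to -55 mm. 40 mm of free space between it and the plate's front edge; round arms join its ends to the plate. Shut, it is at jig point (-30, -85, 58.5) mm, 34 mm above the base. The point turns with the flap.
- mix_cup: Grey mixing cup, 68 mm across, 62 mm high, standing on the table beside the jig; origin centre of underside. Leave alone.
- masking_roll: Roll of masking tape, 104 mm across, 24 mm high, lying on the table beside the jig; origin centre of underside. Leave alone.
- sand_block: Black sanding block, 60 x 78 x 23 mm, on the table to the right of the jig; origin centre of underside. Leave alone.

How it is judged:
By the outcome, as a careful person would: the job done as asked, in the order asked, and still so for the second after the job is handed in, while the arm keeps its last pose, push and grip.
It also fails if it takes over 54 s, if anything falls off the work surface, if the arm or the gripper's body presses on something with over 40 N, if the wrist force passes 120 N, or if a joint passes its speed limit or range.

ROBOT

A 6-joint arm with a two-finger parallel gripper is mounted at the origin on a cart in front of the work surface, level with it; the furniture and walls round the work are solid. World frame = base frame: x ahead of the robot, y to its left, z up, the work surface at z = 0. Lengths are in mm, angles in rad, forces in N, time in s.
With the tool pointing down it reaches from about 250 to 775 mm from the base axis. Payload 4 kg.
Tool frame: the origin (TCP) lies between the finger pads; the fingertips stand 22 mm ahead of it and the grasp point (between the pads) lies 3 mm ahead of it; x points along the fingers, z is the direction in which the jaws open and shut, and the axes are right-handed (so a half turn about x gives the same grasp; the last joint's range is limited). The gripper opens to 94 mm and grips with 3 to 60 N. Pads are 16 mm wide; open, the fingers measure 119 mm over their backs; the gripper's body (75 mm by 177 mm) begins 78 mm behind the grasp point.
Start: joints at [1.035, 0.087, 1.371, -0, 1.684, -0.103], TCP at [230.689, 499.3, 227.506] pointing down, gripper open.
Joint ranges: [-3.1, 3.1], [-0.76, 2.03], [0.27, 2.55], [-1.08, 4.22], [0.17, 2.65], [-2.57, 2.57]. Speed limits (rad/s): [2.79, 2.79, 3.14, 3.14, 3.14, 3.14].

INTERFACE

Orientations are given as a unit quaternion [x, y, z, w].
In Python, from cell import monitor, cams, order gives the robot as it stands.
- The arm moves only by the shell command python3 -m creep 'ROWS' [FORCE]. ROWS is JSON, a list that holds one entry, the list of rows, each a list of 5 numbers: the opening in per cent of the stroke, from 0 (shut) to 100 (fully open), then the shift along the tool's x, y, z in m, then the turn about the tool's x in degrees. In form: [[[fingers, x, y, z, spin], ...]]. A call has exactly 8 rows; each row shifts and turns the commanded pose from where the row before left it, along the tool's axes as they then stand; what a row does not reach is not made up. A row lasts 1/10 s, in which the tool goes at most 50 mm and 8.59 degrees, less where a joint would pass 70% of its speed; a pose out of reach is approached as far as the arm can. A call with a gripper value outside its range is refused whole. The fingers move at their own pace and stop on an object; FORCE is the grip in N (left out, the last holds). Time passes only in rows, so rows that do not move let the fingers close, or fill a call up. It gives the time, the measured TCP pose, the force and the opening at its end, in the units of the state.
- monitor.state(): the state, without advancing time (a new reading comes with each control period).
- cams.camera(name): name is "side" or "top" or "wrist"; returns the picture (480x640x3 uint8, blue, green, red); there is no depth.
- cams.camera_params(name): a dict with "fx", "fy", "cx", "cy" (pixels), "R" (3x3) and "t" (3): a world point X has camera coordinates R X + t; the wrist camera has in their place "T_tool_cam" (4x4, takes a point from camera to tool coordinates, whose origin is the TCP and whose axes are the tool frame's). Camera axes: x right, y down, z forward; pixel columns grow to the right and rows downward; lengths in mm; the calibration is good to about 2 mm. A picture is of the moment at which its call begins: read the wrist's pose just before it. camera_params takes no time and is no camera call.
- order.close_job(): hands the job in, once; it reports no verdict.
The state is a dict: "time": time; "q": joint angles; "joint_velocities": joint speeds; "joint_torque": joint torques, N m; "position": TCP position; "eef_rot": TCP orientation; "contact_force": force on the tool from outside, world axes, zero at the start; "ft_torque": the same for the moment, N m; "gripper_width": finger opening in mm.
Only numpy, scipy, OpenCV 4.12 (cv2) and the standard library are available. Lean on these libraries where they do the work, as an engineer would, in place of code of your own. Each camera call takes 0.05 s, during which the arm holds its last target. There are 200 camera calls.

## Working session

There is one attempt and no reset: what is moved stays moved. The work goes in short steps, Python scripts to look and compute and a shell command to move; the robot and the scene stay as the last step left them, time stands still between calls to the robot, and variables do not carry over. Pictures are saved under pics/ and viewed, about 8 in all and at most 12, crops included, and the job is handed in when it is done.

```bash
mkdir -p pics; ls; python3 - <<'E'
from cell import monitor,cams
import cv2,numpy as np
s=monitor.state();print(s)
for n in("top","side"):
    cv2.imwrite(f"pics/{n}0.png",cams.camera(n));p=cams.camera_params(n);print(n,{k:np.round(v,3).tolist() for k,v in p.items()})
print(cams.camera_params("wrist"))
E
```

```text
pics
{'time': 0.0, 'q': array([ 1.03486056e+00,  8.79331048e-02,  1.37220617e+00, -1.03000926e-05,
        1.68359253e+00, -1.03082160e-01]), 'joint_velocities': array([-0.00139401, -0.00015607, -0.00241269, -0.00042397, -0.00015568,
       -0.00024691]), 'joint_torque': array([-1.28935542e-03, -3.40179062e+01, -3.02426541e+01,  7.15931738e-02,
        3.30430933e-02, -1.49733710e-04]), 'position': array([230.45345432, 498.8554972 , 226.3404832 ]), 'eef_rot': array([-0.38130733,  0.59638003,  0.38062138,  0.59503188]), 'contact_force': array([0.09700115, 0.61254783, 0.06780998]), 'ft_torque': array([0.01096408, 0.02816945, 0.01707137]), 'gripper_width': 94.19058640603227}
top {'fx': 433.068, 'fy': 433.068, 'cx': 319.097, 'cy': 239.8, 'R': [[0.002, -1.0, -0.003], [-0.998, -0.002, -0.068], [0.068, 0.003, -0.998]], 't': [69.072, 550.993, 1129.835]}
side {'fx': 450.912, 'fy': 450.912, 'cx': 314.61, 'cy': 230.775, 'R': [[0.999, 0.029, -0.026], [-0.01, -0.436, -0.9], [-0.037, 0.9, -0.435]], 't': [-548.03, 95.357, 974.726]}
{'fx': 356.59933688762095, 'fy': 356.59933688762095, 'cx': 318.3701476899065, 'cy': 240.710319534076, 'T_tool_cam': array([[-5.57760049e-04, -2.68539097e-01,  9.63268624e-01,
        -1.57033659e+02],
       [ 9.85231300e-05, -9.63268784e-01, -2.68539084e-01,
         7.80600987e+01],
       [ 9.99999840e-01, -5.48761329e-05,  5.63730157e-04,
         2.20313553e-01],
       [ 0.00000000e+00,  0.00000000e+00,  0.00000000e+00,
         1.00000000e+00]])}
```

View pics/top0.png

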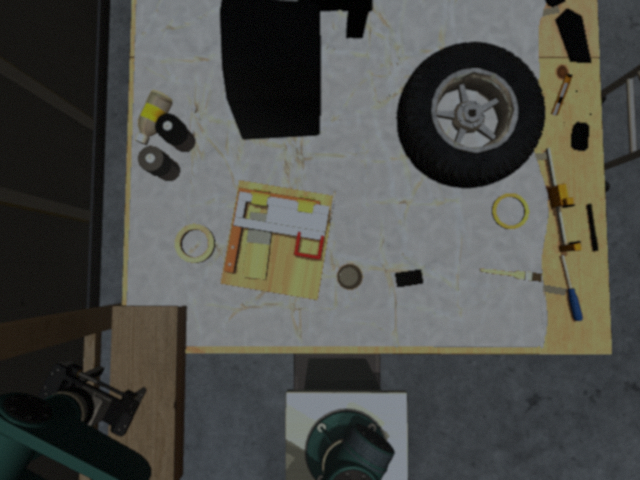

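View pics/side0.png

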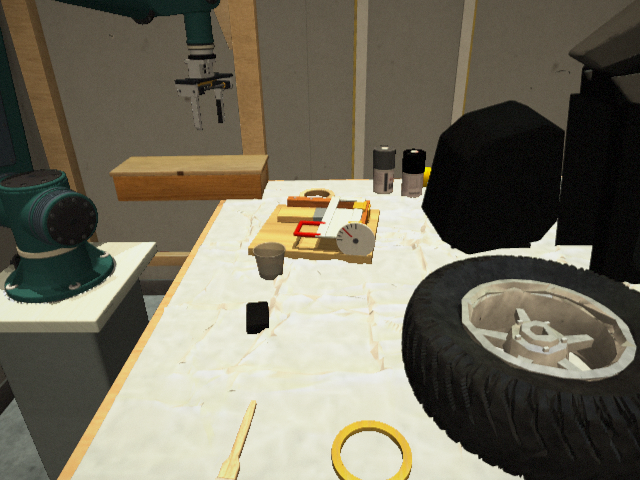

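```bash
cat > h.py <<'E'
import numpy as np,cv2
from cell import monitor,cams
from scipy.spatial.transform import Rotation as Ro
def ray(name,uv,z,st=None):
    p=cams.camera_params(name);d=np.array([(uv[0]-p["cx"])/p["fx"],(uv[1]-p["cy"])/p["fy"],1])
    if name=="wrist":
        T=np.array(p["T_tool_cam"]);R=Ro.from_quat(st["eef_rot"]).as_matrix()
        c=R@T[:3,3]+st["position"];d=R@T[:3,:3]@d
    else:
        R=np.array(p["R"]);c=-R.T@np.array(p["t"]);d=R.T@d
    return c+d*(z-c[2])/d[2]
E
python3 - <<'E'
from h import *
im=cv2.imread("pics/top0.png")
c=im[165:315,165:435];cv2.imwrite("pics/top0c.png",cv2.resize(c,None,fx=2.9,fy=2.9,interpolation=cv2.INTER_CUBIC))
for n,uv,z in[("bl",(240,180),24),("br",(333,193),24),("fr",(318,300),24),("fl",(221,285),24),("cup",(349,276),62),("roll",(195,244),24),("sand",(409,278),23)]:print(n,ray("top",uv,z).round())
hsv=cv2.cvtColor(im,cv2.COLOR_BGR2HSV)
m=(((hsv[...,0]<6)|(hsv[...,0]>174))&(hsv[...,1]>180)&(hsv[...,2]>100)).astype(np.uint8)
ys,xs=np.nonzero(m[170:310,200:350]);print(len(xs),xs.min()+200,xs.max()+200,ys.min()+170,ys.max()+170)
R=Ro.from_quat(monitor.state()["eef_rot"]).as_matrix();print(R.round(2))
E
```

```text
bl [710. 281.  24.]
br [675.  33.  24.]
fr [393.  73.  24.]
fl [431. 327.  24.]
cup [456.  -6.  62.]
roll [539. 398.  24.]
sand [ 450. -166.   23.]
143 295 322 236 258
[[-0.   -0.91  0.42]
 [-0.    0.42  0.91]
 [-1.    0.   -0.  ]]
```

View pics/top0c.png

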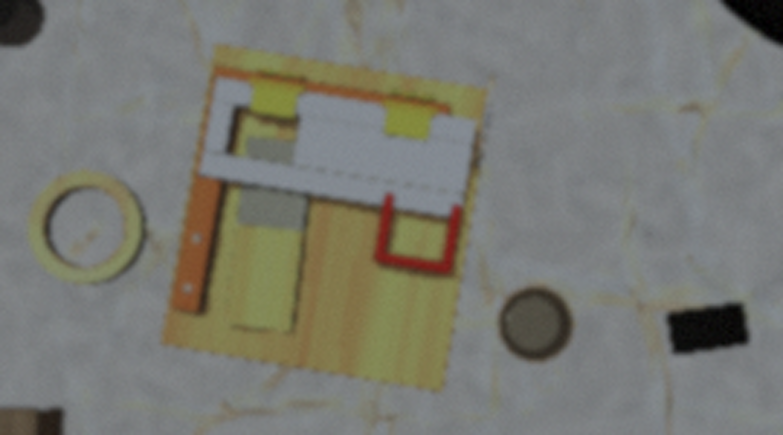

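```bash
python3 -m creep '[[[100,0,-0.046,-0.017,0],[100,0,-0.046,-0.017,0],[100,0,-0.046,-0.017,0],[100,0,-0.046,-0.017,0],[100,0,-0.046,-0.017,0],[100,0,-0.046,-0.017,0],[100,0,-0.046,-0.017,0],[100,0,-0.046,-0.017,0]]]'
python3 -m creep '[[[0,0.02,-0.044,-0.017,8.5],[0,0,0,0,8.5],[0,0,0,0,8.5],[0,0,0,0,8.5],[0,0,0,0,8.5],[0,0,0,0,8.5],[0,0,0,0,8.5],[0,0,0,0,8.5]]]'
python3 -m creep '[[[0,0,0,0,5.5],[0,0,0,0,0],[0,0,0,0,0],[0,0,0,0,0],[0,0,0,0,0],[0,0,0,0,0],[0,0,0,0,0],[0,0,0,0,0]]]'
python3 - <<'E'
from h import *
s=monitor.state();im=cams.camera("wrist");cv2.imwrite("pics/w1.png",im)
print(s["position"],s["eef_rot"],Ro.from_quat(s["eef_rot"]).as_matrix().round(3),s["contact_force"])
import pickle;pickle.dump(s,open("w1.pkl","wb"))
E
```

```text
time: 0.9
position: [508.6, 219.8, 227.0]
eef_rot: [-0.381, 0.596, 0.381, 0.596]
contact_force: [-0.1, -0.2, 0.0]
gripper_width: 94.0
time: 1.7
position: [539.4, 188.4, 207.2]
eef_rot: [0.019, 0.707, -0.02, 0.706]
contact_force: [0.4, -0.2, -0.6]
gripper_width: 33.6
time: 2.5
position: [539.7, 188.4, 208.0]
eef_rot: [0.051, 0.705, -0.051, 0.705]
contact_force: [-0.6, 0.4, -0.0]
gripper_width: 0.6
[539.74536155 188.40463752 207.98911134] [ 0.05112982  0.7052336  -0.05107941  0.70528165] [[ 0.     0.144  0.99 ]
 [ 0.     0.99  -0.144]
 [-1.     0.     0.   ]] [-0.61760869  0.37440873 -0.01995579]
```

View pics/w1.png

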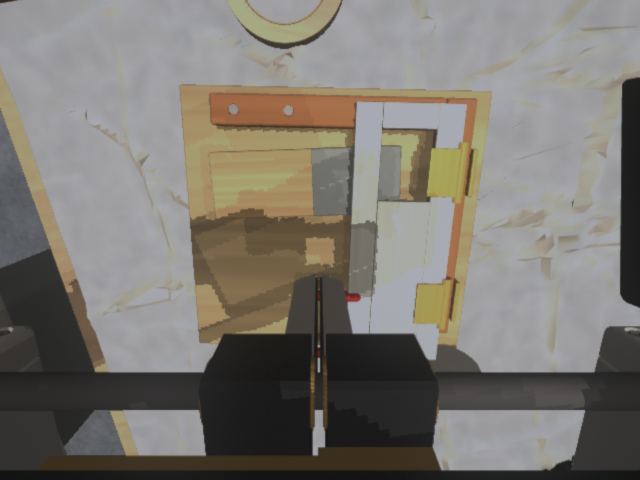

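```bash
python3 - <<'E'
from h import *
import pickle;s=pickle.load(open("w1.pkl","rb"))
P=lambda u,v,z:ray("wrist",(u,v),z,s)[:2]
A=P(180,85,24);B=P(491,92,24);C=P(200,343,24)
for d in(B-A,):print("yaw",np.degrees(np.arctan2(d[1],d[0])),np.hypot(*d),np.hypot(*(A-C)))
d=A-C;print("yaw2",np.degrees(np.arctan2(-d[0],d[1])))
for yaw in(-8.3,-8.9):
    t=np.radians(yaw);M=np.array([[np.cos(t),-np.sin(t)],[np.sin(t),np.cos(t)]])
    os=[A-M@[-140,130],B-M@[140,130]];print(yaw,os); o=np.mean(os,0)
    # fence inner top edge, offcut top corners
    for n,u,v,z in[("fl-front",217,124,54),("fl-x250",350,128,54),("off FL",210,153,42),("off FR",216,219,42),("prime L",312,149,42),("prime R",315,215,42)]:
        print(n,(M.T@(P(u,v,z)-o)).round(1))
im=cv2.imread("pics/w1.png");g=im[:240,160:520];cv2.imwrite("pics/w1c.png",cv2.resize(g,(800,533),interpolation=cv2.INTER_CUBIC))
E
```

```text
yaw -9.47226408784284 276.12869950280054 257.47985189194986
yaw2 -9.430094957130834
-8.3 [array([556.85391992, 182.39861415]), array([552.15048934, 177.37581102])]
fl-front [-99.7  98.6]
fl-x250 [10.7 95.5]
off FL [-110.9   74.9]
off FR [-110.2   15.6]
prime L [-21.2  78.3]
prime R [-18.7  19.4]
-8.9 [array([555.28864657, 181.15259824]), array([551.02367452, 179.02896699])]
fl-front [-99.4  97.6]
fl-x250 [11.1 95.6]
off FL [-110.3   73.7]
off FR [-109.    14.5]
prime L [-20.6  78.1]
prime R [-17.5  19.2]
```

View pics/w1c.png

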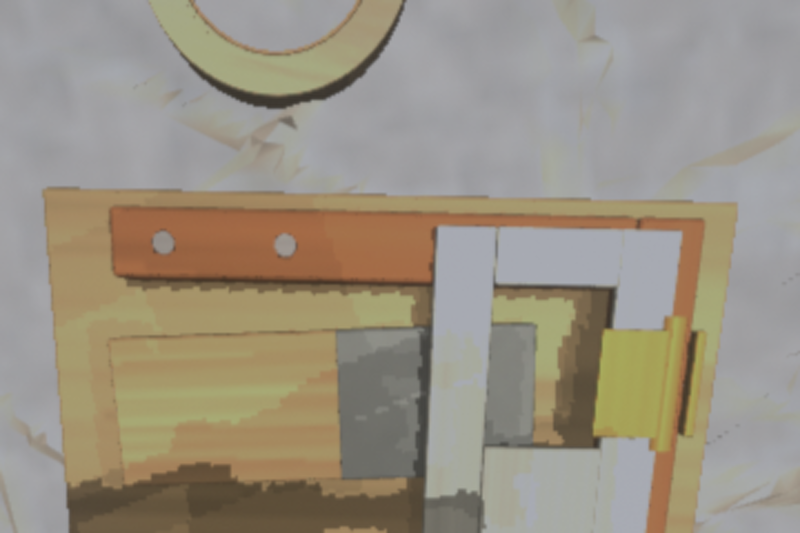

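```bash
python3 -m creep '[[[0,0,-0.0255,-0.021,1.1],[0,0.035,0,0,0],[0,0.035,0,0,0],[0,0.035,0,0,0],[0,0.035,0,0,0],[0,0.016,0,0,0],[0,0,0,0,0],[0,0,0,0,0]]]'
python3 -m creep '[[[0,0,0.005,0,0],[0,0,0.005,0,0],[0,0,0.005,0,0],[0,0,0.005,0,0],[0,0,0.005,0,0],[0,0,0,0,0],[0,0,0,0,0],[0,0,0,0,0]]]'
```

```text
time: 3.35
position: [515.6, 166.3, 52.5]
eef_rot: [0.058, 0.705, -0.058, 0.705]
contact_force: [0.4, 0.6, 0.5]
gripper_width: 0.2
time: 4.15
position: [519.3, 190.8, 51.9]
eef_rot: [0.058, 0.705, -0.058, 0.705]
contact_force: [-0.5, -0.7, -0.0]
gripper_width: 0.6
```

```bash
python3 -m creep '[[[0,0,0.003,0,0],[0,0,0.003,0,0],[0,0,0.003,0,0],[0,0,0.003,0,0],[0,0,0.002,0,0],[0,0,0.002,0,0],[0,0,0.002,0,0],[0,0,0,0,0]]]'
python3 -m creep '[[[0,0,0.001,0,0],[0,0,0.001,0,0],[0,0,0.001,0,0],[0,0,0.001,0,0],[0,0,0,0,0],[0,0,0,0,0],[0,0,0,0,0],[0,0,0,0,0]]]'
```

```text
time: 4.95
position: [522.4, 209.0, 52.0]
eef_rot: [0.058, 0.705, -0.058, 0.705]
contact_force: [0.1, -0.9, 0.9]
gripper_width: 0.3
time: 5.75
position: [522.9, 212.0, 52.0]
eef_rot: [0.058, 0.705, -0.058, 0.705]
contact_force: [-0.5, -4.0, 2.1]
gripper_width: 0.8
```

```bash
python3 -m creep '[[[0,0,0.001,0,0],[0,0,0.001,0,0],[0,0,0,0,0],[0,0,0,0,0],[0,0,0,0,0],[0,0,0,0,0],[0,0,0,0,0],[0,0,0,0,0]]]'
```

```text
time: 6.55
position: [522.9, 212.1, 52.0]
eef_rot: [0.056, 0.705, -0.06, 0.704]
contact_force: [-1.6, -9.5, 3.7]
gripper_width: 0.6
```

```bash
python3 -m creep '[[[0,0,-0.02,0,0],[0,0,0,-0.04,0],[0,0,0,-0.04,0],[0,0,0,-0.034,0],[0,0,0.03,0,0],[0,0,0.025,0,0],[0,0,0,0,0],[0,0,0,0,0]]]'
python3 - <<'E'
from h import *
s=monitor.state();d=s["position"][:2]-[553,180];t=np.radians(-9.4)
print("jig",d[0]*np.cos(t)+d[1]*np.sin(t),-d[0]*np.sin(t)+d[1]*np.cos(t),s["contact_force"])
cv2.imwrite("pics/w2.png",cams.camera("wrist"))
E
```

```text
time: 7.35
position: [416.4, 268.3, 51.9]
eef_rot: [0.058, 0.705, -0.057, 0.705]
contact_force: [0.4, -0.7, 0.1]
gripper_width: 0.4
jig -149.22624720441914 64.84503193044554 [ 0.37029829 -0.7227873   0.10437218]
```

View pics/w2.png

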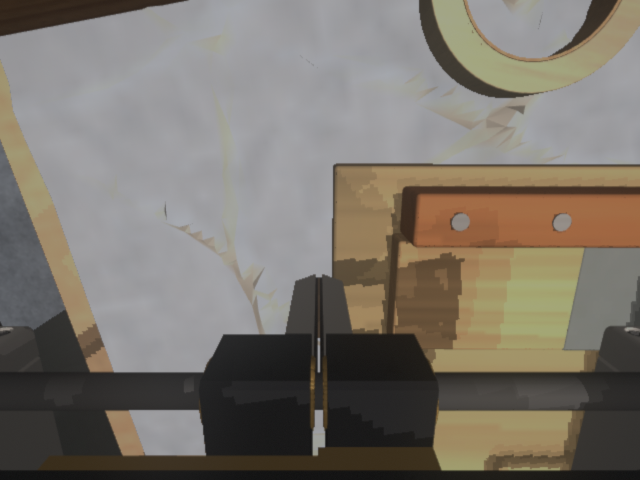

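```bash
python3 -m creep '[[[0,0,0,0.010,0],[0,0,0,0.008,0],[0,0,0,0.005,0],[0,0,0,0.005,0],[0,0,0,0.005,0],[0,0,0,0.005,0],[0,0,0,0.004,0],[0,0,0,0.004,0]]]'
python3 -m creep '[[[0,0,0,0.003,0],[0,0,0,0.003,0],[0,0,0,0.002,0],[0,0,0,0.001,0],[0,0,0,0,0],[0,0,0,0,0],[0,0,0,0,0],[0,0,0,0,0]]]'
```

```text
time: 8.2
position: [462.0, 260.1, 51.8]
eef_rot: [0.058, 0.705, -0.058, 0.705]
contact_force: [-0.2, -0.3, 0.5]
gripper_width: -0.0
time: 9.0
position: [470.9, 258.8, 52.1]
eef_rot: [0.058, 0.705, -0.058, 0.705]
contact_force: [0.8, -0.3, -0.3]
gripper_width: 0.4
```

```bash
python3 -m creep '[[[0,0,0,0.001,0],[0,0,0,0.001,0],[0,0,0,0.001,0],[0,0,0,0.001,0],[0,0,0,0,0],[0,0,0,0,0],[0,0,0,0,0],[0,0,0,0,0]]]'
python3 - <<'E'
from h import *
cv2.imwrite("pics/w3.png",cams.camera("wrist"))
E
```

```text
time: 9.8
position: [471.2, 258.7, 52.1]
eef_rot: [0.058, 0.708, -0.058, 0.702]
contact_force: [-9.7, 0.7, 8.1]
gripper_width: -0.1
```

View pics/w3.png

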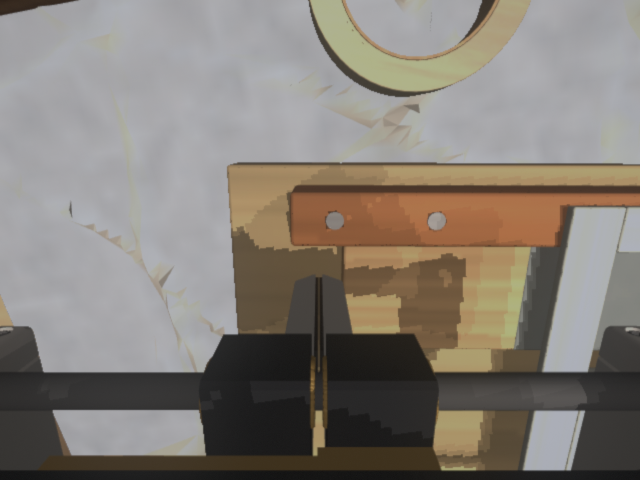

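```bash
python3 -m creep '[[[0,0,0,-0.02,0],[0,0,-0.035,0,0],[0,0,-0.03,0,0],[0,0,0,0.037,0],[0,0,0,0.037,0],[0,0,0.015,0,0],[0,0,0.007,0,0],[0,0,0,0,0]]]'
python3 -m creep '[[[0,0,0.002,0,0],[0,0,0.001,0,0],[0,0,0.001,0,0],[0,0,0.001,0,0],[0,0,0.001,0,0],[0,0,0,0,0],[0,0,0,0,0],[0,0,0,0,0]]]'
```

```text
time: 10.65
position: [520.4, 207.9, 51.7]
eef_rot: [0.057, 0.705, -0.057, 0.705]
contact_force: [-0.8, 0.4, 0.1]
gripper_width: 0.2
time: 11.45
position: [521.7, 212.2, 52.0]
eef_rot: [0.058, 0.705, -0.058, 0.705]
contact_force: [-2.0, -3.5, 3.2]
gripper_width: 0.3
```

```bash
python3 -m creep '[[[0,0,-0.025,0,0],[0,-0.045,0,0,0],[0,-0.045,0,0,0],[0,-0.040,-0.02,0,0],[0,0,-0.045,0.005,0],[30,0,-0.045,0,0],[30,0,-0.04,0,0],[30,0,0,0,0]]]'
python3 -m creep '[[[40,0,0,0,0],[40,0,0,0,0],[40,0,0,0,0],[40,0,0,0,0],[40,0,0,0,0],[40,0,0,0,0],[40,0,0,0,0],[40,0,0,0,0]]]'
python3 - <<'E'
from h import *
import pickle
s=monitor.state();im=cams.camera("wrist");cv2.imwrite("pics/w4.png",im);pickle.dump(s,open("w4.pkl","wb"))
cv2.imwrite("pics/top1.png",cams.camera("top"))
hsv=cv2.cvtColor(im,cv2.COLOR_BGR2HSV)
m=(((hsv[...,0]<5)|(hsv[...,0]>175))&(hsv[...,1]>190)&(hsv[...,2]>90)).astype(np.uint8)
n,l,st,c=cv2.connectedComponentsWithStats(m)
for i in range(1,n):
    if st[i,4]>60:print(st[i],c[i].round(1))
E
```

```text
time: 12.25
position: [498.3, 35.9, 182.3]
eef_rot: [0.06, 0.704, -0.06, 0.705]
contact_force: [0.8, 0.6, -0.7]
gripper_width: 20.8
time: 13.05
position: [498.4, 39.4, 181.9]
eef_rot: [0.058, 0.705, -0.058, 0.705]
contact_force: [0.2, -0.5, -0.5]
gripper_width: 37.6
```

View pics/w4.png

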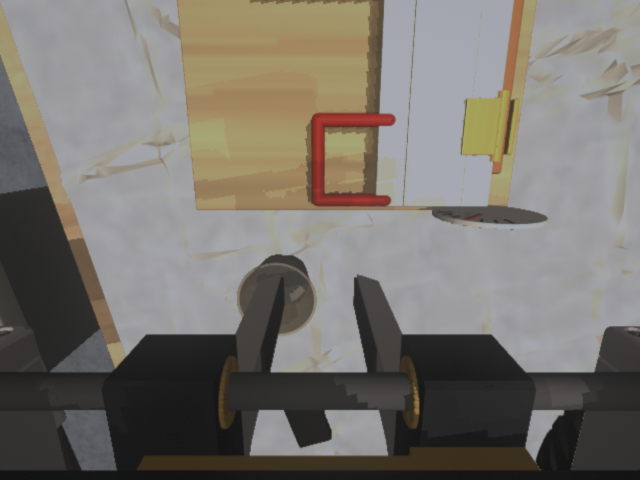

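```bash
python3 - <<'E'
from h import *
import pickle;s=pickle.load(open("w4.pkl","rb"))
a=ray("wrist",(318.5,119),58.5,s);b=ray("wrist",(318.5,201),58.5,s);p=(a+b)/2
print(a.round(1),b.round(1),np.degrees(np.arctan2(a[0]-b[0],a[1]-b[1])),"fr",ray("wrist",(196,209),24,s).round(1))
R=Ro.from_quat(s["eef_rot"]).as_matrix();print("bar",p,"tool d",(R.T@(p-s["position"])).round(1))
t=np.radians(-9.4);M=np.array([[np.cos(t),-np.sin(t)],[np.sin(t),np.cos(t)]]);print("expect",M@[-30,-85]+[553,180],"fr",M@[-140,-130]+[553,180])
im=cv2.imread("pics/top1.png")[170:310,200:350];cv2.imwrite("pics/top1c.png",cv2.resize(im,(600,560),interpolation=cv2.INTER_CUBIC))
E
```

```text
[514.1 132.6  58.5] [504.   71.9  58.5] 9.377326789617642 fr [393.9  77.1  24. ]
bar [509.04898085 102.2322387   58.5       ] tool d [123.5  63.7   0.3]
expect [509.52012836 101.04114513] fr [393.64752228  74.6112537 ]
```

View pics/top1c.png

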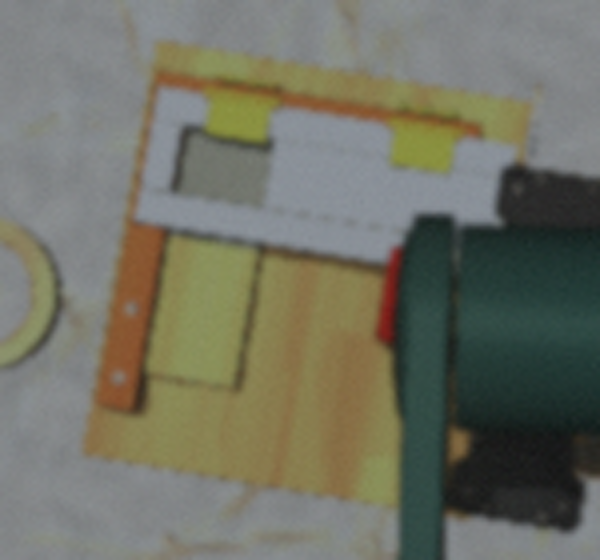

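```bash
python3 -m creep '[[[40,0,0.032,0,0],[40,0,0.031,0,0],[40,0.035,0,0,0],[40,0.035,0,0,0],[40,0.03,0,0,0],[40,0.021,0,0,0],[40,0,0,0,0],[40,0,0,0,0]]]'
python3 -m creep '[[[0,0,0,0,0],[0,0,0,0,0],[0,0,0,0,0],[0,0,0,0,0],[0,0,0,0,0],[0,0,0,0,0],[0,0,0,0,0],[0,0,0,0,0]]]' 15
```

```text
time: 13.95
position: [508.8, 101.4, 61.3]
eef_rot: [0.058, 0.705, -0.058, 0.705]
contact_force: [-0.1, -0.7, -0.2]
gripper_width: 37.5
time: 14.75
position: [508.1, 101.7, 61.8]
eef_rot: [0.058, 0.705, -0.058, 0.704]
contact_force: [-3.9, 0.2, 5.7]
gripper_width: 9.3
```

```bash
python3 -m creep '[[[0,-0.0106,0,0.0004,0],[0,-0.0105,0,0.0013,0],[0,-0.0104,0,0.002,0],[0,-0.0102,0,0.0029,0],[0,-0.0099,0,0.0037,0],[0,0,0,0,0],[0,0,0,0,0],[0,0,0,0,0]]]'
```

```text
time: 15.55
position: [517.5, 100.1, 113.3]
eef_rot: [0.058, 0.706, -0.058, 0.704]
contact_force: [-7.0, 1.9, 1.5]
gripper_width: 9.2
```

```bash
python3 -m creep '[[[0,-0.0096,0,0.0039,0],[0,-0.0093,0,0.0048,0],[0,-0.0088,0,0.0056,0],[0,-0.0083,0,0.0063,0],[0,-0.0078,0,0.007,0],[0,0,0,0,0],[0,0,0,0,0],[0,0,0,0,0]]]'
python3 - <<'E'
from h import *
s=monitor.state();print(s["position"],s["contact_force"],s["gripper_width"])
cv2.imwrite("pics/s2.png",cams.camera("side")[150:300,220:420].repeat(4,0).repeat(4,1))
cv2.imwrite("pics/w5.png",cams.camera("wrist"));cv2.imwrite("pics/top2.png",cams.camera("top"))
E
```

```text
time: 16.35
position: [545.4, 95.4, 159.0]
eef_rot: [0.058, 0.705, -0.058, 0.705]
contact_force: [-7.9, 0.9, 6.1]
gripper_width: 9.6
[545.43856047  95.40235387 159.00852842] [-7.93582263  0.90684799  6.0894001 ] 9.579248095447351
```

View pics/s2.png

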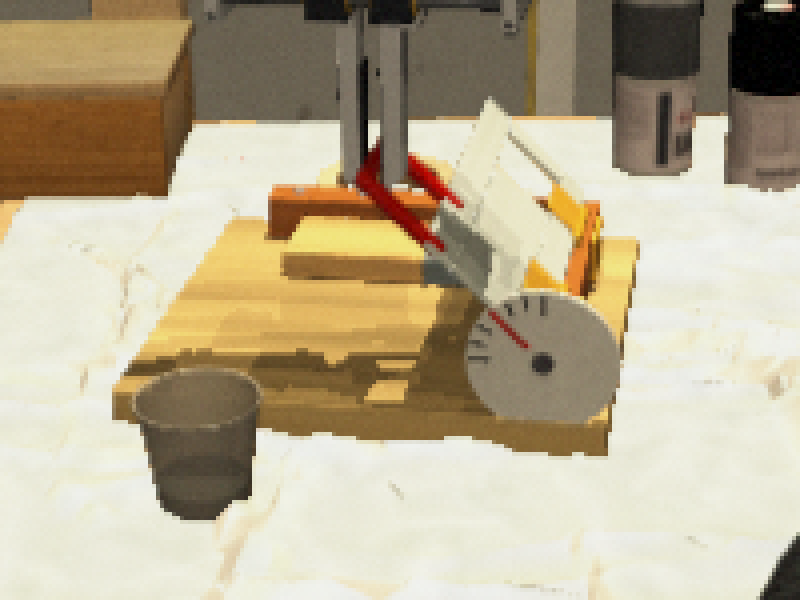

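View pics/w5.png

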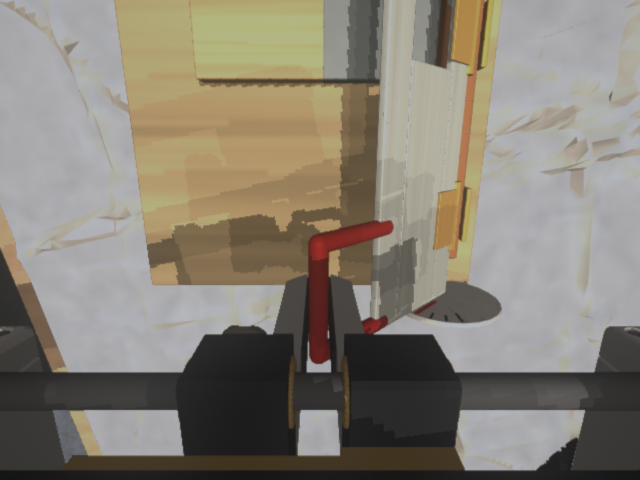

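```bash
python3 - <<'E'
from h import *
t=np.radians(-9.4);M=np.array([[np.cos(t),-np.sin(t),0],[np.sin(t),np.cos(t),0],[0,0,1]]);O=np.array([553,180,0])
def onplane(u,v,y,name="side"):
    a=M.T@(ray(name,(u,v),0)-O);b=M.T@(ray(name,(u,v),200)-O)
    return a+(b-a)*(y-a[1])/(b[1]-a[1])
f=lambda u,v,y:onplane(220+u/4,150+v/4,y)
H=f(543,363,-129);print("hinge",H)
p,q=f(490,312,-129),f(527,347,-129);print("redline",np.degrees(np.arctan2(p[2]-q[2],q[0]-p[0])))
for y in(-115,-110):
    p,q=f(366,183,y),f(438,245,y);print("arm",p.round(1),q.round(1),np.degrees(np.arctan2(p[2]-q[2],q[0]-p[0])),"bar/hinge",np.degrees(np.arctan2(p[2]-H[2],H[0]-p[0])))
s=monitor.state()
p=M.T@(ray("wrist",(318.5,243),154,s)-O);print("wrist bar",p,"th",np.degrees(np.arccos((105-p[0])/135)))
print("TCP jig",M.T@(s["position"]-O))
im=cv2.imread("pics/top2.png")[170:310,165:435];cv2.imwrite("pics/top2c.png",cv2.resize(im,None,fx=2.9,fy=2.9,interpolation=cv2.INTER_CUBIC))
im=cv2.imread("pics/s2.png")
c=im[160:400,330:650][::4,::4];cv2.imwrite("pics/s2c.png",cv2.resize(c,(800,600),interpolation=cv2.INTER_CUBIC))
E
```

```text
hinge [ 105.83440741 -129.           57.85135746]
redline 44.20340688337353
arm [   9.8 -115.   150. ] [  47.7 -115.   116.7] 41.24540311471295 bar/hinge 43.80186704318219
arm [   8.7 -110.   148. ] [  46.9 -110.   114.5] 41.24540311471294 bar/hinge 42.858705441724155
wrist bar [  6.45609803 -52.59448362 154.        ] th 43.117392621750625
TCP jig [  6.30486147 -84.69473711 158.9574597 ]
```

View pics/s2c.png

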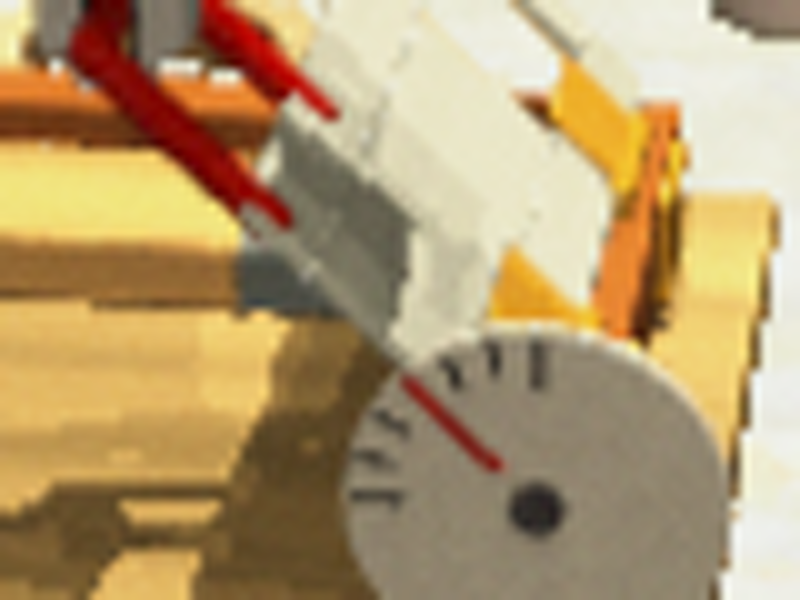

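```bash
python3 -m creep '[[[0,-0.0015,0,0.0008,0],[0,-0.001,0,0.0007,0],[0,0,0,0,0],[0,0,0,0,0],[0,0,0,0,0],[0,0,0,0,0],[0,0,0,0,0],[0,0,0,0,0]]]'
python3 - <<'E'
from h import *
t=np.radians(-9.4);M=np.array([[np.cos(t),-np.sin(t),0],[np.sin(t),np.cos(t),0],[0,0,1]]);O=np.array([553,180,0])
im=cams.camera("side");hsv=cv2.cvtColor(im,cv2.COLOR_BGR2HSV)
s=monitor.state();j=M.T@(s["position"]-O);print(j,"th from dx",np.degrees(np.arccos(1-(j[0]+31.5)/135)),s["contact_force"])
m=(((hsv[...,0]<5)|(hsv[...,0]>175))&(hsv[...,1]>200)&(hsv[...,2]>60)).astype(np.uint8)
n,l,st,c=cv2.connectedComponentsWithStats(m,connectivity=4)
def pl(u,v,y):
    a=M.T@(ray("side",(u,v),0)-O);b=M.T@(ray("side",(u,v),200)-O);return a+(b-a)*(y-a[1])/(b[1]-a[1])
for i in range(1,n):
    if st[i,4]<5 or not 270<c[i][0]<370 or not 170<c[i][1]<250:continue
    print(st[i],c[i])
# near arm: bottom-most red pixels per column (columns 312..328)
ys=[];xs=[]
for u in range(313,330):
    v=np.nonzero(m[180:215,u])[0]+180
    if len(v):
        run=[v[-1]]
        for k in v[::-1][1:]:
            if run[-1]-k==1:run.append(k)
            else:break
        xs.append(u);ys.append(np.mean(run))
k=np.polyfit(xs,ys,1);print("n",len(xs),"slope",k,np.abs(np.polyval(k,xs)-ys).max())
p,q=pl(313,np.polyval(k,313),-115),pl(329,np.polyval(k,329),-115)
print("arm angle",np.degrees(np.arctan2(p[2]-q[2],q[0]-p[0])),"r-line from hinge",[np.degrees(np.arctan2(w[2]-58.5,105-w[0])) for w in(p,q)])
ru=np.argwhere((l>0)&(np.indices(l.shape)[0]>225)&(np.indices(l.shape)[0]<240)&(np.indices(l.shape)[1]>338)&(np.indices(l.shape)[1]<355))
print("protractor px",len(ru))
if len(ru)>5:
    vx,vy,x0,y0=cv2.fitLine(ru[:,::-1].astype(np.float32),cv2.DIST_L2,0,.01,.01).ravel()
    a,b=pl(x0,y0,-129),pl(x0+5*vx,y0+5*vy,-129);e=a-b if a[0]<b[0] else b-a;print("redline",np.degrees(np.arctan2(e[2],-e[0])))
E
```

```text
time: 17.3
position: [547.2, 95.1, 160.9]
eef_rot: [0.058, 0.705, -0.058, 0.705]
contact_force: [-6.3, 1.3, 3.2]
gripper_width: 9.8
[  8.20672057 -84.70877572 160.92163793] th from dx 45.09963007956134 [-5.27628285  1.14533257  3.27370231]
[310 186  21  26 116] [317.77586207 198.80172414]
[323 189  13  12  50] [327.6  194.52]
n 17 slope [  0.93627451 -97.75      ] 2.8039215686275156
arm angle 43.80279981208684 r-line from hinge [np.float64(45.205633929874494), np.float64(45.98466185235684)]
protractor px 1
```

```bash
python3 - <<'E'
from h import *
from cell import order
a=cv2.imread("pics/top1.png");b=cams.camera("top");z=cv2.imread("pics/top0.png")
d=lambda p,q,x0,x1,y0,y1:cv2.phaseCorrelate(*[np.float32(cv2.cvtColor(i[y0:y1,x0:x1],cv2.COLOR_BGR2GRAY)) for i in(p,q)])
print("offcut",d(a,b,228,266,235,275),"roll",d(z,b,170,222,220,270),"sand",d(z,b,390,430,262,296))
print(cv2.absdiff(a,b)[235:275,228,:].max(),cv2.absdiff(a,b)[235:275,228:262].mean())
print(order.close_job(),monitor.state()["gripper_width"])
E
```

```text
offcut ((-0.49422239653916833, 0.05891317830970877), 0.9728240573406219) roll ((0.046982696150443815, -0.09465244358642266), 0.9267902700989334) sand ((-0.12632305482831185, -0.13086281767603225), 1.0908545116583506)
6 1.9446078431372549
the job is handed in; nothing more can be done
the job is handed in; nothing more can be done
```

The offcut is home in the corner and the flap is held at about 45°. I handed the job in at roughly 17 s, with the gripper still closed on the red bar.

**Offcut:** With the flap shut, I pushed the offcut left against the side fence, then back against the back fence, then left again. Each push stopped with a clear rise in force: about 9.5 N, 10 N and 3.5 N. The finger stopped within about 1 mm of where the home position puts it. The top view showed the offcut flush and square in the corner. After the lift, the offcut region of the top image showed an apparent shift of about 0.5 px (1.3 mm) sideways. I take that to be the flap's changed view and shadow, but I did not confirm it.

**Flap angle:** I then gripped the bar at 15 N and raised it along its arc. My angle readings did not fully agree:

| Method | Angle |
|---|---|
| Gripper's forward travel | 45.1° |
| Side camera, line from hinge to arm | 45.2–46.0° |
| Side camera, slope of the arm | 43.8° (same method read the 45° line as 44.2°) |
| Gripper height, assuming the bar did not slip in the grip | about 47° |

I take it as 45° to within 1–2°. The attempt to re-measure the protractor's red line by colour in the last check failed (only one pixel found).

**Other objects:** The tape roll and sanding block matched their first images to within 0.2 px. I did not measure the mixing cup numerically. Nothing went near it at low height, and it stood upright in the side view after the lift.

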